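# Hold a stopper on the leak-test port

### The arm

A 6-joint arm with a two-finger parallel gripper is mounted at the origin on the work surface. World frame = base frame: x ahead of the robot, y to its left, z up, the work surface at z = 0. Lengths are in m, angles in rad, forces in N, time in s.
With the tool pointing down it reaches from about 0.35 to 0.975 m from the base axis. Payload 4.9 kg.
Tool frame: the origin (TCP) lies on the centre line of the jaws, within the pads' length; the fingertips stand manip.tip_reach ahead of it and the grasp point (between the pads) is the TCP (manip.tip_reach is the distance from the TCP to the fingertips, in m); z points along the fingers, y is the line along which they close (so a half turn about z gives the same grasp; the last joint's range is limited). The gripper opens to 85 mm and grips with 20 to 120 N. Pads are 22 mm wide; open, the fingers measure 114 mm over their backs; the gripper's body (76 mm by 85 mm) begins 54 mm behind the grasp point. The pads swing forward as they close: fully open they stand 13 mm farther back than shut.
Start: joints at [1.203, 0.053, 1.613, -0, 1.476, -0.119], TCP at [0.154, 0.606, 0.25] pointing down, gripper open.
Joint ranges: [-3.01, 3.01], [-1.01, 2.22], [0.06, 2.58], [-1.02, 4.17], [0.09, 2.62], [-3.14, 3.14]. Speed limits (rad/s): [2.57, 2.57, 3.14, 3.14, 3.14, 3.14].

### API

Orientations are given as a unit quaternion [w, x, y, z].
In Python, from plant import manip gives the robot as it stands. The module is installed in compiled form; this text tells all that it offers.
- The arm moves only by the tool move_arm, never from a script. Its argument "rows" is a list of rows, each a list of 7 numbers: the shift along the tool's x, y, z in cm, then the turn, a rotation vector about the tool's x, y, z in degrees, then the opening, from -1 (shut) to 1 (fully open). In form: [[tx, ty, tz, ax, ay, az, jaw], ...]. A call has 1 to 20 rows; each row shifts and turns the commanded pose from where the row before left it, along the tool's axes as they then stand; what a row does not reach is not made up. A row lasts 1/12 s, in which the tool goes at most 41.7 mm and 7.16 degrees, less where a joint would pass 70% of its speed; a pose out of reach is approached as far as the arm can. A call is refused whole if a number of a shift passes 4.17 or a number of a turn 7.16, either way. A call with a gripper value outside its range is refused whole. The fingers move at their own pace and stop on an object; the grip force is fixed at half the most. Time passes only in rows, so rows that do not move let the fingers close. It gives the time, the measured TCP pose, the force, the opening and the grip force at its end, in the units of the state.
- manip.state(): the state, without advancing time (a new reading comes with each control period).
- manip.grab_frame(name): name is "scene" or "side" or "wrist"; returns a dict with "img" (420x560x3 uint8, blue, green, red), "mtx" (3x3 intrinsics, pixels), "k1" (the pictures are not rectified: a ray, as slopes to the right and down, at radius r is drawn at 1 + k1 r^2 times it, then the intrinsics apply), "R" (3x3) and "t" (3): a world point X has camera coordinates R X + t. Camera axes: x right, y down, z forward; pixel columns grow to the right and rows downward; lengths in m; the calibration is good to about 2 mm. A picture is of the moment at which its call begins. There is no depth.
- manip.job_done(): hands the job in; it is judged then, once.
The state is a dict: "time": time; "joint_pos": joint angles; "joint_vel": joint speeds; "joint_efforts": joint torques, N m; "tool_pos": TCP position; "tool_rot": TCP orientation; "contact_force": force on the tool from outside, world axes, zero at the start; "ft_torque": the same for the moment, N m; "gripper_width": opening from 0.0 (shut) to 1.0 (fully open); "grasp_force": force on a finger pad.
Only numpy, scipy, OpenCV 4.12 (cv2) and the standard library are available. Lean on these libraries where they do the work, as an engineer would, in place of code of your own. Each camera call takes 0.05 s, during which the arm holds its last target. There are 200 camera calls.

### The job

Take the checked stopper off the leak-test port and set it down in the steel tray. Then take from the rack the stopper of the same shape (the thick round grip, not the slim rod or the flat button), put its stem in the port and press it straight down against the sprung valve pin until its flange sits flush and firmly on the port's rim, without ramming it. Finish while still holding it pushed firmly onto the rim, do not let up or let go, and leave the other things on the bench as they are.

Things in the scene. Friction and masses are not known exactly. Their poses are not given: they have to be found in the camera images.
- port: Leak-test port, fixed to the bench: a dark blue foot plate 100 x 100 x 12 mm, on it an aluminium block 62 x 62 mm up to 50 mm height, topped by a round steel rim (see rim). A small gauge sticks out of the -x side of the block, 45 mm from the axis, centred 30 mm up. Origin: on the vertical bore axis, at bench level; z up.
- rim: The round steel rim of the port and hard stop: a ring 52 mm outside, bore 29 mm in diameter, 10 mm high; origin on the bore axis at the ring's underside, 50 mm above the bench. Does not move. A stopper held firmly home bears on it with a few newtons beyond the 8 N that the spring takes (12 to 20 N of push in all); on letting up, even by 0.5 mm, the spring lifts the flange off again.
- rim_top (a point): Centre of the port's mouth: on the bore axis in the plane of the rim's top face, 60 mm above the bench.
- pin (a joint): Sprung brass valve pin (flat pad, 22 mm) in the bore; slide in m: 0 = up, pad 10 mm below the rim's top; grows as it is pushed down. 0.015 with a stopper pressed home (flange on rim); own travel ends at 0.020. Spring: 2 N up at 0, plus 400 N/m, so 8 N at 0.015. A stopper merely placed in the port stands on the pin, flange 15 mm above the rim.
- old_stopper: White PTFE stopper: a 24 mm stem, 25 mm long (foot chamfered to 18 mm), then a 44 mm flange (25 to 32 mm above the foot), then a cylindrical grip 26 mm in diameter (32 to 70 mm above the foot). 60 g or so. Starts standing in the port on the sprung pin, foot 50 mm above the bench. Origin: centre of the foot; z up along the axis.
- new_stopper: White PTFE stopper: a 24 mm stem, 25 mm long (foot chamfered to 18 mm), then a 44 mm flange (25 to 32 mm above the foot), then a cylindrical grip 26 mm in diameter (32 to 70 mm above the foot). About 60 g. Starts in one of the rack holes, flange on the rack's top, foot 20 mm above the bench. Origin: centre of the foot; z up along the axis.
- slim_stopper: Bystander, not to be moved. White stopper in another rack hole, same stem and flange, but its grip is a slim rod 10 mm in diameter, up to 95 mm above the foot. Origin: centre of the foot, 20 mm above the bench.
- flat_stopper: Bystander, not to be moved. White stopper in another rack hole, same stem and flange, but with a flat button 42 mm in diameter on top, 46 mm above the foot. Origin: centre of the foot, 20 mm above the bench.
- rack: Grey plastic rack, fixed: a block 70 mm (its x) x 250 mm (its y) x 45 mm high, with three 28 mm holes in a row along its y at -80, 0 and +80 mm. Stands to the left or right of the port, the tray on the other side. Origin: centre of the underside, at bench level.
- tray: Empty steel tray, fixed: open box 130 mm (its x) x 220 mm (its y) x 35 mm high, walls 4 mm, floor about 4 mm thick. Origin: centre of the underside, at bench level.
- bottle: Bystander, not to be moved. Amber bottle 60 mm in diameter, 120 mm tall, origin at its underside.
- beaker: Bystander, not to be moved. Glass beaker 68 mm in diameter, 85 mm tall, origin at its underside.
- jar: Bystander, not to be moved. White jar with black cap, 52 mm in diameter, 50 mm tall, origin at its underside.
- wrench: Bystander, not to be moved. Steel wrench 160 mm long lying flat along its own x.
- clamp: Bystander, not to be moved. Small aluminium joint clamp, 50 x 60 x 14 mm, lying flat, origin at its underside.
Things that resemble listed ones, but are neither listed nor needed, are in the scene too. What is shaped like the new_stopper but orange is not meant. What is shaped like the old_stopper but yellow is not meant.

How it is judged:
By the outcome, as a careful person would: the job done as asked, in the order asked, and still so for the second after the job is handed in, while the arm keeps its last pose, push and grip.
It also fails if it takes over 72 s, if anything falls off the work surface, if the arm or the gripper's body presses on something with over 40 N, if the wrist force passes 120 N, or if a joint passes its speed limit or range.

## Working session

There is one attempt and no reset: what is moved stays moved. The work goes in short steps, Python scripts to look and compute and a tool call to move; the robot and the scene stay as the last step left them, time stands still between calls to the robot, and variables do not carry over. Pictures are saved under pics/ and viewed, at most 12 in all, crops included, and the job is handed in when it is done.

Besides the shell and the picture viewer there is one more tool, called as name(argument=value, ...), one argument or row to a line, values as JSON. move_arm: Moves the arm, as the interface text tells. Its arguments: {"type":"object","properties":{"rows":{"type":"array","items":{"type":"array","items":{"type":"number"}}}},"required":["rows"]}

```bash
mkdir -p pics
cat > h.py <<'E'
import numpy as np, cv2
from plant import manip
def grab(n,fn):
    f=manip.grab_frame(n); cv2.imwrite('pics/'+fn+'.png',f['img']); 
    np.savez('pics/'+fn+'.npz',**{k:np.array(f[k]) for k in('mtx','k1','R','t','img')}); return f
def load(fn): return np.load('pics/'+fn+'.npz')
def dist(f): return np.array([float(f['k1']),0,0,0])
def ray(f,u,v):
    p=cv2.undistortPoints(np.array([[[u,v]]],float),f['mtx'],dist(f))[0,0]
    return -f['R'].T@f['t'], f['R'].T@np.array([p[0],p[1],1.])
def onz(f,u,v,z):
    c,d=ray(f,u,v); return c+d*(z-c[2])/d[2]
def proj(f,P):
    return cv2.projectPoints(np.atleast_2d(np.array(P,float)),cv2.Rodrigues(f['R'])[0],f['t'],f['mtx'],dist(f))[0][:,0]
E
python3 - <<'E'
from h import *
for n in('scene','side','wrist'):
    f=grab(n,n+'0'); print(n,f['mtx'].tolist(),f['k1'],(-f['R'].T@f['t']).round(3),f['R'].round(2).tolist())
print(manip.state(),manip.tip_reach)
E
```

```text
scene [[434.4021162155498, 0.0, 281.4299322753878], [0.0, 434.4021162155498, 210.66827926370783], [0.0, 0.0, 1.0]] 0.021460922104477323 [1.218 0.478 0.745] [[-0.63, 0.78, -0.01], [0.5, 0.39, -0.77], [-0.6, -0.49, -0.63]]
side [[449.19473358499033, 0.0, 282.29136334195044], [0.0, 449.19473358499033, 210.32378218400834], [0.0, 0.0, 1.0]] -0.09675856579918153 [-0.024 -0.682  0.684] [[0.72, -0.7, 0.01], [-0.39, -0.4, -0.83], [0.58, 0.59, -0.56]]
wrist [[349.2500639828486, 0.0, 281.77521366322765], [0.0, 349.2500639828486, 212.2648311364212], [0.0, 0.0, 1.0]] -0.01692877415128819 [0.089 0.621 0.371] [[0.25, 0.97, -0.0], [0.93, -0.24, 0.26], [0.26, -0.07, -0.96]]
{'time': 0.15, 'joint_pos': array([ 1.20302654e+00,  5.32196873e-02,  1.61398058e+00, -1.18640340e-05,
        1.47604301e+00, -1.19032455e-01]), 'joint_vel': array([ 0.00178017, -0.0032186 , -0.00431218,  0.00137853, -0.00133681,
        0.00061267]), 'joint_efforts': array([ 2.64151831e-04, -3.94243956e+01, -3.70722163e+01, -9.54035204e-05,
        4.66596670e-03,  1.13072448e-05]), 'tool_pos': array([0.15371544, 0.60531935, 0.24933527]), 'tool_rot': array([-1.93172789e-04,  1.24047699e-01,  9.92275913e-01, -8.02405939e-04]), 'contact_force': array([-0.28290916,  0.24409518,  0.23032898]), 'ft_torque': array([-0.02337634, -0.02959066, -0.01969957]), 'grasp_force': 0.0, 'gripper_width': 1.0005323775462793} 0.019
```

View pics/scene0.png

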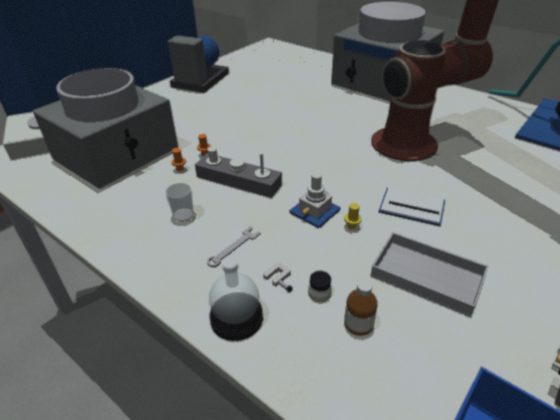

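View pics/side0.png

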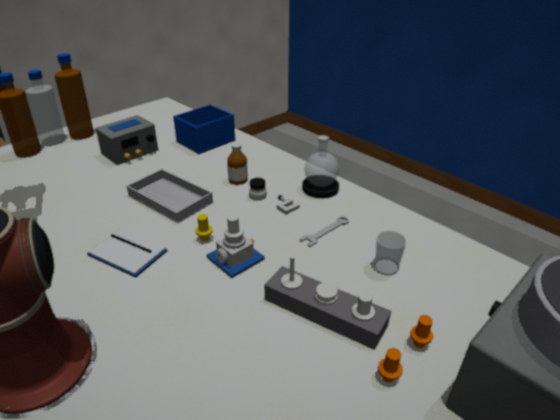

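The scene view has the port with the old stopper at (316,182), the rack with slim (262,165), flat (238,163) and thick (212,155) stoppers, and the tray at (430,272). The side view has the port at (234,225), the thick one at (365,303) and the tray at (170,193). I'll enlarge these areas.

Run:
```python
from h import *
def c(fn,u,v,h=32,s=400):
    im=load(fn)['img'][v-h:v+h,u-h:u+h]; return cv2.resize(im,(s,300*s//400*4//3),interpolation=cv2.INTER_CUBIC)
A=[c('scene0',316,198,s=300),c('side0',234,240,s=300)],[c('scene0',214,165,s=300),c('side0',363,308,s=300)]
cv2.imwrite('pics/c1.png',np.vstack([np.hstack(a) for a in A]))
s,d=load('scene0'),load('side0')
def tri(a,b):
    (c1,d1),(c2,d2)=ray(s,*a),ray(d,*b)
    k=np.linalg.lstsq(np.c_[d1,-d2],c2-c1,rcond=None)[0]; p,q=c1+k[0]*d1,c2+k[1]*d2
    return ((p+q)/2).round(4),np.linalg.norm(p-q).round(4)
print('old top',tri((317,177),(233,218)))
print('new top',tri((212,150),(365,296)))
print('slim top',tri((262,154),(292,259)))
print('flat top',tri((237,162),(326,291)))
for p in[(397,238),(486,268),(473,306),(374,270)]: print('tray sc',onz(s,*p,.035).round(3))
for p in[(167,172),(212,196),(178,217),(127,191)]: print('tray sd',onz(d,*p,.035).round(3))
```

```text
old top (array([ 0.468 , -0.0244,  0.1151]), np.float64(0.005))
new top (array([ 0.5089, -0.3622,  0.0877]), np.float64(0.0018))
slim top (array([ 0.4657, -0.2101,  0.111 ]), np.float64(0.0053))
flat top (array([ 0.4857, -0.2877,  0.0646]), np.float64(0.0019))
tray sc [0.46  0.209 0.035]
tray sc [0.427 0.406 0.035]
tray sc [0.547 0.422 0.035]
tray sc [0.584 0.218 0.035]
tray sd [0.547 0.387 0.035]
tray sd [0.563 0.186 0.035]
tray sd [0.44  0.165 0.035]
tray sd [0.407 0.372 0.035]
```

View pics/c1.png

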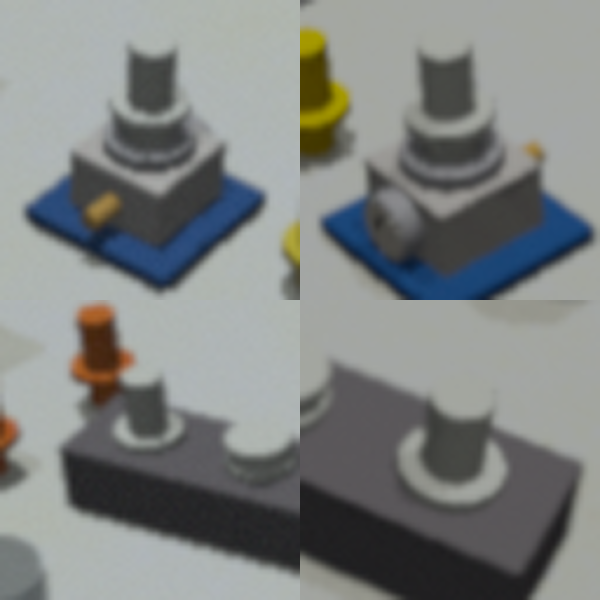

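The crops show both thick stoppers clearly: top-centre at scene (316.4,175.6) and side (233.1,217) for the old one, and scene (212.9,149.4) and side (365.6,297.1) for the new one. Next I'll turn the jaws across the rack's row and move over the port.

move_arm(
  rows=[
    [0,0,0,0,0,6.7,1],
    [0,0,0,0,0,6.7,1],
    [0,0,0,0,0,6.7,1],
    [0,0,0,0,0,6.7,1],
    [0,0,0,0,0,6.7,1],
    [0,0,0,0,0,6.7,1],
    [0,0,0,0,0,6.7,1],
    [0,0,0,0,0,6.7,1],
    [0,0,0,0,0,6.7,1],
  ],
)

```text
time: 0.9
tool_pos: [0.1538, 0.6055, 0.2497]
tool_rot: [0.0, 0.608, 0.794, -0.0]
contact_force: [-0.2, -0.1, -0.0]
gripper_width: 1.0
grasp_force: 0.0
```

move_arm(
  rows=[
    [-3.5,0.67,0,0,0,0,1],
    [-3.5,0.67,0,0,0,0,1],
    [-3.5,0.67,0,0,0,0,1],
    [-3.5,0.67,0,0,0,0,1],
    [-3.5,0.67,0,0,0,0,1],
    [-3.5,0.67,0,0,0,0,1],
    [-3.5,0.67,0,0,0,0,1],
    [-3.5,0.67,0,0,0,0,1],
    [-3.5,0.67,0,0,0,0,1],
    [-3.5,0.67,0,0,0,0,1],
    [-3.5,0.67,0,0,0,0,1],
    [-3.5,0.67,0,0,0,0,1],
    [-3.5,0.67,0,0,0,0,1],
    [-3.5,0.67,0,0,0,0,1],
    [-3.5,0.67,0,0,0,0,1],
    [-3.5,0.67,0,0,0,0,1],
    [-3.5,0.67,0,0,0,0,1],
    [-3.5,0.67,0,0,0,0,1],
    [-3.5,0.67,0,0,0,0,1],
    [-2.5,0.67,0,0,0,0,1],
  ],
)

```text
time: 2.57
tool_pos: [0.4673, -0.0263, 0.2501]
tool_rot: [0.0, 0.606, 0.795, -0.0]
contact_force: [0.2, 0.5, 0.8]
gripper_width: 0.997
grasp_force: 0.0
```

Run:
```python
from h import *
grab('wrist','w1'); s=manip.state(); print(s['time'],s['tool_pos'],s['tool_rot'],s['contact_force'])
s,d=load('scene0'),load('side0')
```

```text
2.6167 [ 0.4687244  -0.02882259  0.25004144] [ 0.00121849  0.60751333  0.79430797 -0.00096454] [-2.17978413 -2.30618841  0.06235372]
```

View pics/w1.png

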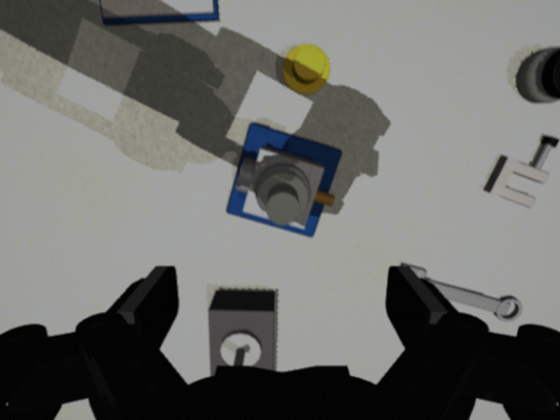

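The wrist picture has the old stopper's grip top at about (284,207), with its flange centred near (281,187), and the yellow decoy at (306,68). I'll cross-check the three views.

```bash
cat >> h.py <<'E'
from scipy.optimize import least_squares
def tri(obs):
    r=lambda X:np.concatenate([(proj(f,X)[0]-np.array(p)) for f,p in obs])
    o=least_squares(r,[.5,0,.1]); return o.x.round(4),o.fun.round(1)
E
python3 - <<'E'
from h import *
s,d,w=load('scene0'),load('side0'),load('w1')
print('w onz',onz(w,284,207,.12),'sc',onz(s,316.4,175.6,.12),'sd',onz(d,233.1,217,.12))
print('new sc',onz(s,212.9,149.4,.09),'sd',onz(d,365.6,297.1,.09))
print('old',tri([(s,(316.4,175.6)),(d,(233.1,217))]),tri([(s,(316.4,175.6)),(d,(233.1,217)),(w,(284,207))]))
print('new',tri([(s,(212.9,149.4)),(d,(365.6,297.1))]))
for a,b in zip([(397,238),(486,268),(473,306),(374,270)],[(127,191),(167,172),(212,196),(178,217)]): print()
for a,b in [((397,238),(127,191)),((397,238),(178,217)),((486,268),(127,191)),((473,306),(167,172)),((374,270),(212,196))]: print('tray',tri([(s,a),(d,b)]))
c=cv2.resize(w['img'][140:260,200:360],(800,600),interpolation=cv2.INTER_CUBIC)
cv2.imwrite('pics/c2.png',c)
E
```

```text
w onz [ 0.46835605 -0.02451787  0.12      ] sc [ 0.46740132 -0.02395737  0.12      ] sd [ 0.46747727 -0.02968026  0.12      ]
new sc [ 0.50701108 -0.35870226  0.09      ] sd [ 0.50613783 -0.3664719   0.09      ]
old (array([ 0.4679, -0.0263,  0.1186]), array([-0.9,  0.2, -0.8, -0.2])) (array([ 0.4685, -0.0251,  0.1182]), array([-0.6,  0.6, -0.9, -0.4, -0. ,  0.2]))
new (array([ 0.5066, -0.3646,  0.0881]), array([-1.2, -0.1, -0.8,  0.1]))




tray (array([0.4118, 0.2394, 0.0548]), array([ 22.4, -11.5,  24.9,  12.1]))
tray (array([0.4496, 0.1989, 0.0176]), array([-3. ,  1.3, -3.3, -1.3]))
tray (array([0.4153, 0.4033, 0.0209]), array([-1.3,  0.8, -1.8, -1. ]))
tray (array([0.5494, 0.4181, 0.0297]), array([-3. ,  1.6, -4.6, -2.3]))
tray (array([0.5743, 0.2108, 0.0207]), array([-1.4,  0.5, -1.7, -0.5]))
```

View pics/c2.png

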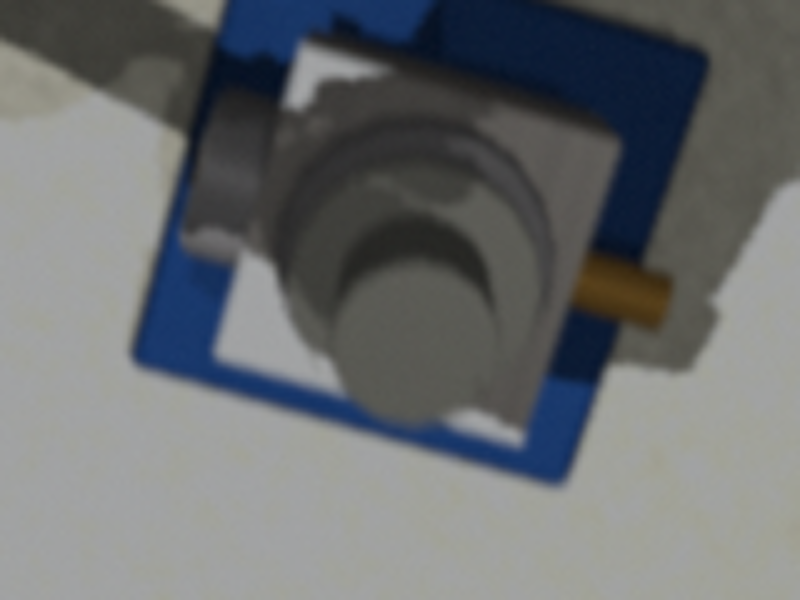

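The enlarged crop puts the grip top centre at wrist pixel (283.2,208.6). That gives an axis of about (0.468,-0.026), agreeing with the other views. I'll settle, then compute the offset.

move_arm(
  rows=[
    [0,0,0,0,0,0,1],
    [0,0,0,0,0,0,1],
    [0,0,0,0,0,0,1],
  ],
)

```text
time: 2.87
tool_pos: [0.4664, -0.0229, 0.25]
tool_rot: [-0.0, 0.605, 0.796, 0.0]
contact_force: [0.4, 0.3, -0.9]
gripper_width: 0.999
grasp_force: 0.0
```

```bash
cat >> h.py <<'E'
from scipy.spatial.transform import Rotation as Ro
def rel(X):
    s=manip.state(); q=s['tool_rot']; R=Ro.from_quat([q[1],q[2],q[3],q[0]])
    print('t',round(s['time'],2),'pos',s['tool_pos'].round(4),'F',s['contact_force'].round(1),'yaw_y',np.degrees(np.arctan2(*R.as_matrix()[[1,0],1])).round(2),'tilt',R.as_matrix()[:,2].round(4))
    print('delta tool cm',(100*R.inv().apply(np.array(X)-s['tool_pos'])).round(2))
E
python3 - <<'E'
from h import *
print(onz(load('w1'),283.2,208.6,.12)); rel([.468,-.026,.107])
E
```

```text
[ 0.46810844 -0.0258608   0.12      ]
t 2.87 pos [ 0.4664 -0.0229  0.25  ] F [ 0.4  0.3 -0.9] yaw_y 15.49 tilt [-6.e-04  4.e-04 -1.e+00]
delta tool cm [-0.35  0.08 14.3 ]
```

move_arm(
  rows=[
    [-0.35,0.08,2,0,0,0,1],
    [0,0,2.5,0,0,0,1],
    [0,0,2.5,0,0,0,1],
    [0,0,2.5,0,0,0,1],
    [0,0,2,0,0,0,1],
    [0,0,1.5,0,0,0,1],
    [0,0,1,0,0,0,1],
    [0,0,0.3,0,0,0,1],
    [0,0,0,0,0,0,1],
    [0,0,0,0,0,0,1],
    [0,0,0,0,0,0,1],
  ],
)

```text
time: 3.78
tool_pos: [0.4695, -0.0268, 0.1088]
tool_rot: [0.001, 0.606, 0.796, 0.001]
contact_force: [-0.3, 0.4, -0.3]
gripper_width: 1.0
grasp_force: 0.0
```

move_arm(
  rows=[
    [0,0,0,0,0,0,0.2],
    [0,0,0,0,0,0,0],
    [0,0,0,0,0,0,-0.2],
    [0,0,0,0,0,0,-0.3],
    [0,0,0,0,0,0,-0.4],
    [0,0,0,0,0,0,-0.5],
    [0,0,0,0,0,0,-0.6],
    [0,0,0,0,0,0,-0.8],
    [0,0,0,0,0,0,-1],
    [0,0,0,0,0,0,-1],
    [0,0,0,0,0,0,-1],
    [0,0,0,0,0,0,-1],
  ],
)

```text
time: 4.78
tool_pos: [0.4686, -0.0268, 0.1074]
tool_rot: [0.0, 0.606, 0.796, 0.0]
contact_force: [0.6, -0.1, 0.8]
gripper_width: 0.282
grasp_force: 58.7
```

move_arm(
  rows=[
    [0,0,-0.5,0,0,0,-1],
    [0,0,-1,0,0,0,-1],
    [0,0,-1.5,0,0,0,-1],
    [0,0,-2,0,0,0,-1],
    [0,0,-2,0,0,0,-1],
    [0,0,-2,0,0,0,-1],
    [0,0,-1.5,0,0,0,-1],
    [0,0,-0.5,0,0,0,-1],
    [0,0,0,0,0,0,-1],
    [0,0,0,0,0,0,-1],
  ],
)

```text
time: 5.62
tool_pos: [0.4683, -0.0268, 0.217]
tool_rot: [-0.0, 0.606, 0.796, -0.0]
contact_force: [1.0, -0.8, -0.4]
gripper_width: 0.283
grasp_force: 58.8
```

Run:
```python
from h import *
rel([.497,.305,.067]); f=grab('wrist','w2'); grab('side','d2')
a=load('d2')['img'][150:290,60:340]; a=cv2.resize(a,(560,280))
cv2.imwrite('pics/c3.png',np.vstack([f['img'][100:400],a]))
```

```text
t 5.62 pos [ 0.4683 -0.0268  0.217 ] F [ 1.  -0.8 -0.4] yaw_y 15.45 tilt [-2.e-04  1.e-04 -1.e+00]
delta tool cm [31.21 11.61 15.01]
```

View pics/c3.png

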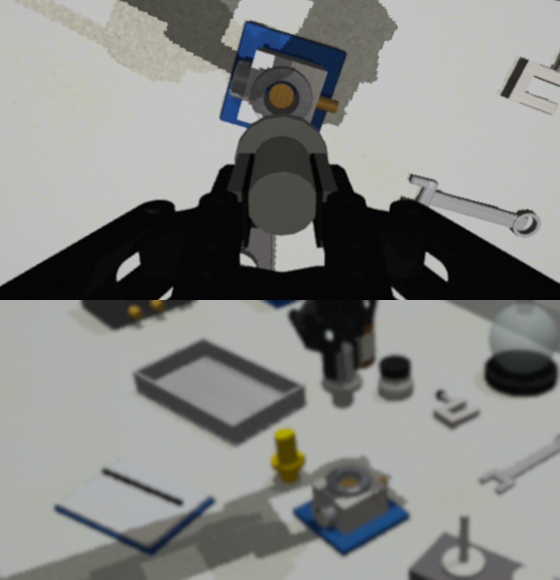

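The stopper is held, and the port is open with its brass pin at wrist (281,196). The side view shows the tray's inside is empty. I'll carry it there and lower it.

move_arm(
  rows=[
    [1.2,0.4,0,0,0,0,-1],
    [2.5,0.9,0,0,0,0,-1],
    [3,1.1,0,0,0,0,-1],
    [3,1.1,0,0,0,0,-1],
    [3,1.2,0,0,0,0,-1],
    [3,1.2,0,0,0,0,-1],
    [3,1.2,0,0,0,0,-1],
    [3,1.2,0,0,0,0,-1],
    [3,1.2,0,0,0,0,-1],
    [3,1,0,0,0,0,-1],
    [2.2,0.8,0,0,0,0,-1],
    [1.2,0.3,0,0,0,0,-1],
    [0,0,0,0,0,0,-1],
    [0,0,2,0,0,0,-1],
    [0,0,3,0,0,0,-1],
    [0,0,3,0,0,0,-1],
    [0,0,2.5,0,0,0,-1],
    [0,0,1.5,0,0,0,-1],
    [0,0,0.8,0,0,0,-1],
    [0,0,0,0,0,0,-1],
  ],
)

```text
time: 7.38
tool_pos: [0.4959, 0.3019, 0.0864]
tool_rot: [-0.001, 0.606, 0.795, -0.003]
contact_force: [-0.0, -0.3, -0.9]
gripper_width: 0.278
grasp_force: 58.9
```

Run:
```python
from h import *
rel([.497,.305,.063]); grab('side','d3'); w=grab('wrist','w3')
w2=load('w2')
print('grip top in hand rel TCP at w2', onz(w2,283,303,.2296)-[.4683,-.0268,0], 'rim', onz(w2,281.7,193.5,.06))
i=lambda n:load(n)['img']
cv2.imwrite('pics/c4.png',np.hstack([cv2.resize(i('d3')[140:240,100:240],(420,300)),cv2.resize(i('w3'),(380,285))[:300] if 0 else cv2.resize(i('w3'),(380,300))]))
```

```text
t 7.38 pos [0.4959 0.3019 0.0864] F [-0.  -0.3 -0.9] yaw_y 15.38 tilt [-0.0049 -0.0026 -1.    ]
delta tool cm [0.27 0.2  2.34]
grip top in hand rel TCP at w2 [-0.00074371  0.00369301  0.2296    ] rim [ 0.4665715 -0.0211019  0.06     ]
```

View pics/c4.png

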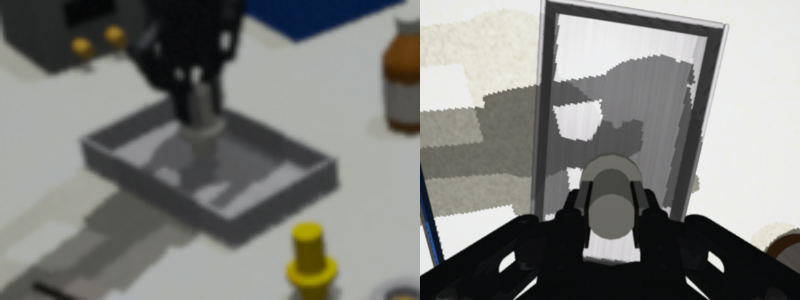

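Run:
```python
from h import *
w=load('w3')
sc=lambda x,y:((x-420)/380*560,y/300*420)
for p in[(548,3),(728,24),(540,120),(705,120),(532,200),(690,215)]: print(onz(w,*sc(*p),.035).round(3))
d=load('d3'); sd=lambda x,y:(100+x/3,140+y/3)
for p in[(83,140),(170,97),(337,158),(235,217)]: print('side',onz(d,*sd(*p),.035).round(3))
```

```text
[0.426 0.403 0.035]
[0.545 0.423 0.035]
[0.435 0.329 0.035]
[0.553 0.361 0.035]
[0.44  0.266 0.035]
[0.568 0.288 0.035]
side [0.42  0.392 0.035]
side [0.523 0.407 0.035]
side [0.574 0.199 0.035]
side [0.452 0.182 0.035]
```

The tray's walls measure about x 0.435–0.565 at this spot, with its far end at y≈0.41. The stopper at (0.496,0.302) is therefore central. I'll lower it to the floor gently.

move_arm(
  rows=[
    [0,0,0,0,0,0,-1],
    [0,0,0.8,0,0,0,-1],
    [0,0,0.8,0,0,0,-1],
    [0,0,0.4,0,0,0,-1],
    [0,0,0.2,0,0,0,-1],
    [0,0,0,0,0,0,-1],
    [0,0,0,0,0,0,-1],
  ],
)

```text
time: 8.07
tool_pos: [0.4974, 0.3038, 0.067]
tool_rot: [-0.0, 0.606, 0.796, -0.0]
contact_force: [-0.0, 0.0, -0.4]
gripper_width: 0.278
grasp_force: 58.9
```

move_arm(
  rows=[
    [0,0,0.3,0,0,0,-1],
    [0,0,0.1,0,0,0,-1],
    [0,0,0.1,0,0,0,-1],
    [0,0,0,0,0,0,-1],
    [0,0,0,0,0,0,-1],
  ],
)

```text
time: 8.48
tool_pos: [0.4975, 0.3038, 0.0623]
tool_rot: [-0.0, 0.606, 0.796, -0.0]
contact_force: [-0.1, -0.1, 0.5]
gripper_width: 0.283
grasp_force: 58.9
```

move_arm(
  rows=[
    [0,0,0.1,0,0,0,-1],
    [0,0,0.05,0,0,0,-1],
    [0,0,0,0,0,0,-1],
    [0,0,0,0,0,0,-1],
  ],
)

```text
time: 8.82
tool_pos: [0.4978, 0.304, 0.0616]
tool_rot: [0.0, 0.606, 0.796, 0.0]
contact_force: [-1.8, -0.8, 5.0]
gripper_width: 0.28
grasp_force: 59.5
```

It's on the floor (5 N). I'll open gently and rise.

move_arm(
  rows=[
    [0,0,-0.05,0,0,0,-0.35],
    [0,0,0,0,0,0,-0.3],
    [0,0,0,0,0,0,-0.25],
    [0,0,0,0,0,0,-0.1],
    [0,0,0,0,0,0,0.1],
    [0,0,0,0,0,0,0.3],
    [0,0,0,0,0,0,0.3],
    [0,0,-0.5,0,0,0,0.3],
    [0,0,-1,0,0,0,0.3],
    [0,0,-2,0,0,0,0.3],
    [0,0,-2.5,0,0,0,0.3],
    [0,0,-2.5,0,0,0,0.5],
    [0,0,-2.5,0,0,0,1],
    [0,0,-2.5,0,0,0,1],
    [0,0,-2.5,0,0,0,1],
    [0,0,-1.5,0,0,0,1],
    [0,0,0,0,0,0,1],
    [0,0,0,0,0,0,1],
  ],
)

```text
time: 10.32
tool_pos: [0.4981, 0.3041, 0.2381]
tool_rot: [0.001, 0.606, 0.796, 0.001]
contact_force: [-0.6, 0.5, -1.1]
gripper_width: 1.002
grasp_force: 0.0
```

Run:
```python
from h import *
rel([.5066,-.3646,.24]); grab('wrist','w4'); i=load('w4')['img']; cv2.imwrite('pics/c5.png',cv2.resize(i,(420,315)))
```

```text
t 10.32 pos [0.4981 0.3041 0.2381] F [-0.6  0.5 -1.1] yaw_y 15.45 tilt [ 0.0031  0.0013 -1.    ]
delta tool cm [-64.68 -16.99  -0.27]
```

View pics/c5.png

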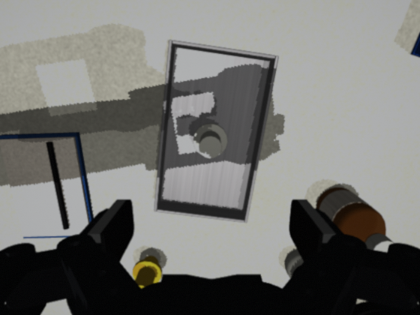

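The old stopper stands upright in the tray at (210,140). Now I'll move over the rack's thick stopper.

move_arm(
  rows=[
    [-1.5,-0.4,0,0,0,0,1],
    [-2.5,-0.65,0,0,0,0,1],
    [-3.3,-0.86,0,0,0,0,1],
    [-3.3,-0.86,0,0,0,0,1],
    [-3.3,-0.86,0,0,0,0,1],
    [-3.3,-0.86,0,0,0,0,1],
    [-3.3,-0.86,0,0,0,0,1],
    [-3.3,-0.86,0,0,0,0,1],
    [-3.3,-0.86,0,0,0,0,1],
    [-3.3,-0.86,0,0,0,0,1],
    [-3.3,-0.86,0,0,0,0,1],
    [-3.3,-0.86,0,0,0,0,1],
    [-3.3,-0.86,0,0,0,0,1],
    [-3.3,-0.86,0,0,0,0,1],
    [-3.3,-0.86,0,0,0,0,1],
    [-3.3,-0.86,0,0,0,0,1],
    [-3.3,-0.86,0,0,0,0,1],
    [-3.3,-0.86,0,0,0,0,1],
    [-3.3,-0.86,0,0,0,0,1],
  ],
)

```text
time: 11.95
tool_pos: [0.5047, -0.3188, 0.234]
tool_rot: [-0.002, 0.606, 0.796, -0.0]
contact_force: [1.2, -0.8, 0.9]
gripper_width: 1.001
grasp_force: 0.0
```

move_arm(
  rows=[
    [-2.5,-0.7,0,0,0,0,1],
    [-1.2,-0.4,0,0,0,0,1],
    [0,0,0,0,0,0,1],
    [0,0,0,0,0,0,1],
    [0,0,0,0,0,0,1],
    [0,0,0,0,0,0,1],
  ],
)

```text
time: 12.45
tool_pos: [0.5058, -0.3543, 0.236]
tool_rot: [-0.0, 0.605, 0.796, 0.0]
contact_force: [-0.8, 0.8, 0.1]
gripper_width: 1.004
grasp_force: 0.0
```

Run:
```python
from h import *
rel([.5066,-.3646,.077]); w=grab('wrist','w5')
print('expected px',proj(w,[.5066,-.3646,.09]))
cv2.imwrite('pics/c6.png',cv2.resize(w['img'][90:310,140:430],(790,600),interpolation=cv2.INTER_CUBIC))
```

```text
t 12.45 pos [ 0.5058 -0.3543  0.236 ] F [-0.8  0.8  0.1] yaw_y 15.53 tilt [-4.e-04  8.e-04 -1.e+00]
delta tool cm [-1.03 -0.19 15.9 ]
expected px [[279.43169174 216.30099711]]
```

View pics/c6.png

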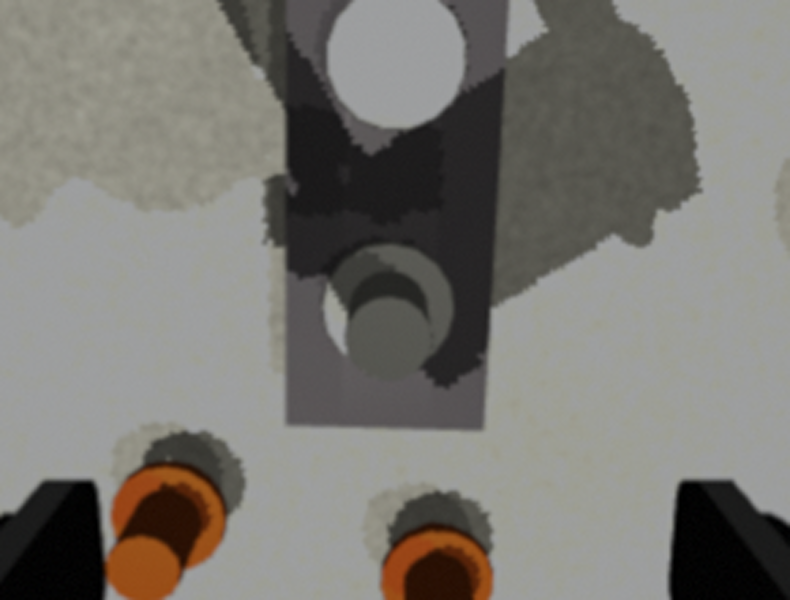

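The wrist crop shows the new stopper's grip top at wrist pixel (282.4,214.1), the flat button ahead of it, and two orange decoys behind.

Run:
```python
from h import *
w=load('w5'); X=onz(w,282.4,214.1,.09); print(X); rel([X[0],X[1],.0775])
k=290/790
for p in[(143,568),(437,590)]: o=onz(w,140+p[0]*k,90+p[1]*k,.07); print('orange',o); rel(o)
```

```text
[ 0.50839005 -0.36221488  0.09      ]
t 12.5 pos [ 0.5059 -0.3544  0.2362] F [-0.9  0.4 -0.8] yaw_y 15.54 tilt [-2.e-04  4.e-04 -1.e+00]
delta tool cm [-0.83  0.03 15.87]
orange [ 0.4520286  -0.46701788  0.07      ]
t 12.5 pos [ 0.5059 -0.3544  0.2362] F [-0.9  0.4 -0.8] yaw_y 15.54 tilt [-2.e-04  4.e-04 -1.e+00]
delta tool cm [-9.42 -8.21 16.62]
orange [ 0.54967338 -0.44844252  0.07      ]
t 12.5 pos [ 0.5059 -0.3544  0.2362] F [-0.9  0.4 -0.8] yaw_y 15.54 tilt [-2.e-04  4.e-04 -1.e+00]
delta tool cm [-10.24   1.7   16.62]
```

move_arm(
  rows=[
    [-0.83,0.03,1.5,0,0,0,0.3],
    [0,0,2.5,0,0,0,0.3],
    [0,0,2.5,0,0,0,0.3],
    [0,0,2.5,0,0,0,0.3],
    [0,0,2.5,0,0,0,0.3],
    [0,0,2,0,0,0,0.3],
    [0,0,1.5,0,0,0,0.3],
    [0,0,0.8,0,0,0,0.3],
    [0,0,0,0,0,0,0.3],
    [0,0,0,0,0,0,0.3],
    [0,0,0,0,0,0,0.3],
  ],
)

```text
time: 13.42
tool_pos: [0.5092, -0.3641, 0.08]
tool_rot: [0.001, 0.605, 0.796, -0.0]
contact_force: [0.7, -1.1, -0.2]
gripper_width: 0.649
grasp_force: 0.0
```

move_arm(
  rows=[
    [0,0,0,0,0,0,0],
    [0,0,0,0,0,0,-0.2],
    [0,0,0,0,0,0,-0.3],
    [0,0,0,0,0,0,-0.4],
    [0,0,0,0,0,0,-0.5],
    [0,0,0,0,0,0,-0.6],
    [0,0,0,0,0,0,-0.8],
    [0,0,0,0,0,0,-1],
    [0,0,0,0,0,0,-1],
    [0,0,0,0,0,0,-1],
    [0,0,0,0,0,0,-1],
  ],
)

```text
time: 14.33
tool_pos: [0.5087, -0.3641, 0.0791]
tool_rot: [0.001, 0.606, 0.796, -0.0]
contact_force: [-1.0, 1.0, 5.6]
gripper_width: 0.279
grasp_force: 58.9
```

move_arm(
  rows=[
    [0,0,-0.4,0,0,0,-1],
    [0,0,-1,0,0,0,-1],
    [0,0,-1.5,0,0,0,-1],
    [0,0,-2,0,0,0,-1],
    [0,0,-2.5,0,0,0,-1],
    [0,0,-2.5,0,0,0,-1],
    [0,0,-2.3,0,0,0,-1],
    [0,0,-1.5,0,0,0,-1],
    [0,0,-0.5,0,0,0,-1],
    [0,0,0,0,0,0,-1],
    [0,0,0,0,0,0,-1],
  ],
)

```text
time: 15.25
tool_pos: [0.5078, -0.3633, 0.2191]
tool_rot: [-0.001, 0.606, 0.796, 0.0]
contact_force: [-0.7, -0.2, -1.1]
gripper_width: 0.279
grasp_force: 58.9
```

Run:
```python
from h import *
rel([.468,-.025,.215]); print(manip.state()['gripper_width'])
```

```text
t 15.25 pos [ 0.5078 -0.3633  0.2191] F [-0.7 -0.2 -1.1] yaw_y 15.44 tilt [-0.0014  0.0012 -1.    ]
delta tool cm [33.67  5.17  0.45]
0.2787898577183783
```

move_arm(
  rows=[
    [1.2,0.2,0,0,0,0,-1],
    [2.4,0.37,0,0,0,0,-1],
    [3,0.46,0,0,0,0,-1],
    [3,0.46,0,0,0,0,-1],
    [3,0.46,0,0,0,0,-1],
    [3,0.46,0,0,0,0,-1],
    [3,0.46,0,0,0,0,-1],
    [3,0.46,0,0,0,0,-1],
    [3,0.46,0,0,0,0,-1],
    [3,0.46,0,0,0,0,-1],
    [2.8,0.46,0,0,0,0,-1],
    [2,0.3,0,0,0,0,-1],
    [1.2,0.2,0,0,0,0,-1],
    [0,0,0,0,0,0,-1],
    [0,0,0,0,0,0,-1],
    [0,0,0,0,0,0,-1],
    [0,0,0,0,0,0,-1],
    [0,0,0,0,0,0,-1],
    [0,0,0,0,0,0,-1],
  ],
)

```text
time: 16.83
tool_pos: [0.4691, -0.0267, 0.2203]
tool_rot: [-0.0, 0.606, 0.795, -0.0]
contact_force: [-0.5, 0.4, -0.2]
gripper_width: 0.281
grasp_force: 58.9
```

Run:
```python
from h import *
rel([.468,-.025,.215]); w=grab('wrist','w6'); grab('scene','s6'); grab('side','d6')
r=lambda n,a,b,c,d,s:cv2.resize(load(n)['img'][a:b,c:d],s,interpolation=cv2.INTER_CUBIC)
cv2.imwrite('pics/c7.png',np.hstack([r('w6',130,350,210,355,(396,600)),np.vstack([r('s6',120,230,280,355,(204,300)),r('d6',180,290,195,270,(204,300))])]))
```

```text
t 16.83 pos [ 0.4691 -0.0267  0.2203] F [-0.5  0.4 -0.2] yaw_y 15.37 tilt [-2.e-04 -0.e+00 -1.e+00]
delta tool cm [ 0.19 -0.06  0.53]
```

View pics/c7.png

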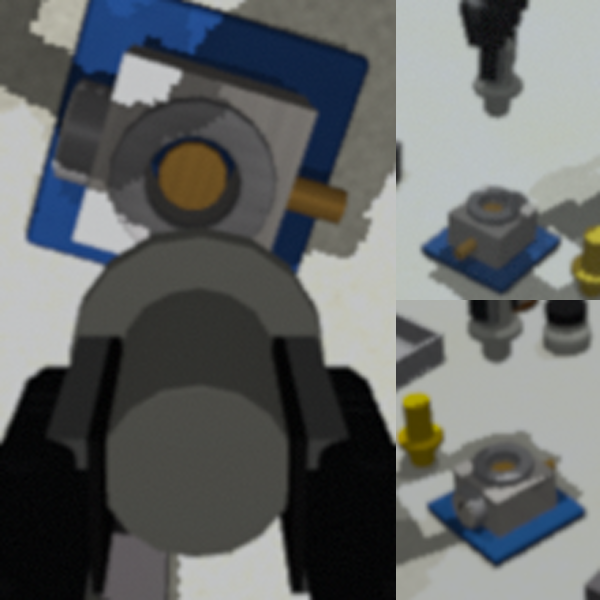

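The wrist crop gives the rim centre at (280.7,195.5), the held grip top at (282.3,302.1) and the flange at (282.3,259.6). I'll compare these in one camera.

Run:
```python
from h import *
w,s,d=load('w6'),load('s6'),load('d6'); T=np.array([.4691,-.0267])
R=onz(w,280.7,195.5,.06)[:2]; G=onz(w,282.3,302.1,.2313)[:2]; F=onz(w,282.3,259.6,.1933)[:2]
print('rim',R,'grip-TCP',G-T,'flange-TCP',F-T)
k=75/204
rs=(280+(495-396)*k,120+206*110/300); rd=(195+(502-396)*k,180+(464-300)*110/300)
print('rim scene',onz(s,*rs,.06),'side',onz(d,*rd,.06),tri([(s,rs),(d,rd)]))
# foot positions
fs=(280+(497.5-396)*k,120+108*110/300); fd=(195+(495-396)*k,180+(355-300)*110/300)
print('foot sc',onz(s,*fs,.161),'sd',onz(d,*fd,.161),tri([(s,fs),(d,fd)]))
y=np.array([np.cos(np.radians(15.4)),np.sin(np.radians(15.4))]);x=np.array([-y[1],y[0]])
for h in(G,F): print('move tool x,y mm',1e3*(R-h)@x,1e3*(R-h)@y)
# expected px checks with distances
c=-w['R'].T@w['t']; print('cam',c)
```

```text
rim [ 0.46722347 -0.02359559] grip-TCP [-0.00083346  0.00307721] flange-TCP [-0.00076611  0.00310139]
rim scene [ 0.46908047 -0.01983926  0.06      ] side [ 0.46308788 -0.03305604  0.06      ] (array([ 0.4661, -0.0254,  0.0547]), array([-1.1,  0.3, -1. , -0.2]))
foot sc [ 0.45890331 -0.0292368   0.161     ] sd [ 0.46932494 -0.02505763  0.161     ] (array([ 0.4654, -0.0275,  0.1643]), array([-0.9,  0.2, -0.8, -0.2]))
move tool x,y mm 0.3032173405830757 -0.9983940022393542
move tool x,y mm 0.297789946378469 -1.0697461590599602
cam [0.45133698 0.03715782 0.34166218]
```

move_arm(
  rows=[
    [0.07,-0.05,0.8,0,0,0,-1],
    [0,0,1.5,0,0,0,-1],
    [0,0,2,0,0,0,-1],
    [0,0,2,0,0,0,-1],
    [0,0,1.5,0,0,0,-1],
    [0,0,0.8,0,0,0,-1],
    [0,0,0.5,0,0,0,-1],
    [0,0,0,0,0,0,-1],
    [0,0,0,0,0,0,-1],
    [0,0,0,0,0,0,-1],
    [0,0,0,0,0,0,-1],
  ],
)

```text
time: 17.9
tool_pos: [0.4691, -0.0256, 0.1306]
tool_rot: [0.001, 0.606, 0.796, 0.0]
contact_force: [-0.1, 0.2, -1.0]
gripper_width: 0.284
grasp_force: 58.9
```

move_arm(
  rows=[
    [0,0,0.2,0,0,0,-1],
    [0,0,0.2,0,0,0,-1],
    [0,0,0.2,0,0,0,-1],
    [0,0,0.2,0,0,0,-1],
    [0,0,0.2,0,0,0,-1],
    [0,0,0.2,0,0,0,-1],
    [0,0,0,0,0,0,-1],
    [0,0,0,0,0,0,-1],
    [0,0,0,0,0,0,-1],
  ],
)

```text
time: 18.65
tool_pos: [0.4684, -0.0254, 0.1173]
tool_rot: [0.0, 0.606, 0.796, -0.0]
contact_force: [0.5, 0.1, -0.3]
gripper_width: 0.278
grasp_force: 58.9
```

No contact so far, and the foot is entering the mouth. I'll continue slowly.

move_arm(
  rows=[
    [0,0,0.2,0,0,0,-1],
    [0,0,0.2,0,0,0,-1],
    [0,0,0.2,0,0,0,-1],
    [0,0,0,0,0,0,-1],
    [0,0,0,0,0,0,-1],
  ],
)

```text
time: 19.07
tool_pos: [0.4682, -0.0254, 0.111]
tool_rot: [-0.0, 0.606, 0.796, -0.0]
contact_force: [-0.1, -0.1, -1.1]
gripper_width: 0.284
grasp_force: 58.9
```

move_arm(
  rows=[
    [0,0,0.2,0,0,0,-1],
    [0,0,0.2,0,0,0,-1],
    [0,0,0.2,0,0,0,-1],
    [0,0,0,0,0,0,-1],
    [0,0,0,0,0,0,-1],
  ],
)

```text
time: 19.48
tool_pos: [0.4687, -0.0255, 0.1057]
tool_rot: [0.0, 0.606, 0.796, 0.0]
contact_force: [-0.5, 0.2, 2.6]
gripper_width: 0.278
grasp_force: 59.3
```

On the pin with no side load. Pressing on.

move_arm(
  rows=[
    [0,0,0.15,0,0,0,-1],
    [0,0,0.15,0,0,0,-1],
    [0,0,0.15,0,0,0,-1],
    [0,0,0.15,0,0,0,-1],
    [0,0,0.15,0,0,0,-1],
    [0,0,0.15,0,0,0,-1],
    [0,0,0,0,0,0,-1],
    [0,0,0,0,0,0,-1],
    [0,0,0,0,0,0,-1],
  ],
)

```text
time: 20.23
tool_pos: [0.4687, -0.0255, 0.0968]
tool_rot: [0.0, 0.606, 0.796, 0.0]
contact_force: [-0.7, 0.1, 6.4]
gripper_width: 0.276
grasp_force: 59.5
```

move_arm(
  rows=[
    [0,0,0.05,0,0,0,-1],
    [0,0,0.05,0,0,0,-1],
    [0,0,0.05,0,0,0,-1],
    [0,0,0,0,0,0,-1],
    [0,0,0,0,0,0,-1],
    [0,0,0,0,0,0,-1],
  ],
)

```text
time: 20.73
tool_pos: [0.4687, -0.0255, 0.0954]
tool_rot: [0.0, 0.606, 0.796, 0.0]
contact_force: [-2.3, -0.5, 6.6]
gripper_width: 0.28
grasp_force: 59.6
```

move_arm(
  rows=[
    [0,0,0.05,0,0,0,-1],
    [0,0,0.03,0,0,0,-1],
    [0,0,0,0,0,0,-1],
    [0,0,0,0,0,0,-1],
    [0,0,0,0,0,0,-1],
  ],
)

```text
time: 21.15
tool_pos: [0.4687, -0.0255, 0.0947]
tool_rot: [0.0, 0.606, 0.796, 0.0]
contact_force: [-2.1, 0.5, 6.4]
gripper_width: 0.283
grasp_force: 59.7
```

move_arm(
  rows=[
    [0,0,0.03,0,0,0,-1],
    [0,0,0.03,0,0,0,-1],
    [0,0,0,0,0,0,-1],
    [0,0,0,0,0,0,-1],
    [0,0,0,0,0,0,-1],
  ],
)

```text
time: 21.57
tool_pos: [0.4687, -0.0255, 0.0941]
tool_rot: [0.0, 0.606, 0.796, 0.0]
contact_force: [-1.0, 0.2, 7.5]
gripper_width: 0.282
grasp_force: 60.0
```

move_arm(
  rows=[
    [0,0,0.03,0,0,0,-1],
    [0,0,0.03,0,0,0,-1],
    [0,0,0,0,0,0,-1],
    [0,0,0,0,0,0,-1],
    [0,0,0,0,0,0,-1],
  ],
)

```text
time: 21.98
tool_pos: [0.4688, -0.0255, 0.0941]
tool_rot: [0.0, 0.606, 0.796, 0.0]
contact_force: [-3.4, 0.2, 10.7]
gripper_width: 0.276
grasp_force: 60.3
```

The z travel has stopped at the predicted home height (0.094) and the force is rising, so the flange is on the rim. I'll add push.

move_arm(
  rows=[
    [0,0,0.03,0,0,0,-1],
    [0,0,0.02,0,0,0,-1],
    [0,0,0,0,0,0,-1],
    [0,0,0,0,0,0,-1],
    [0,0,0,0,0,0,-1],
  ],
)

```text
time: 22.4
tool_pos: [0.4688, -0.0255, 0.0941]
tool_rot: [0.0, 0.606, 0.796, -0.0]
contact_force: [-5.3, 1.1, 14.0]
gripper_width: 0.281
grasp_force: 60.5
```

move_arm(
  rows=[
    [0,0,0.02,0,0,0,-1],
    [0,0,0,0,0,0,-1],
    [0,0,0,0,0,0,-1],
    [0,0,0,0,0,0,-1],
    [0,0,0,0,0,0,-1],
    [0,0,0,0,0,0,-1],
    [0,0,0,0,0,0,-1],
    [0,0,0,0,0,0,-1],
  ],
)

```text
time: 23.07
tool_pos: [0.4688, -0.0255, 0.0941]
tool_rot: [0.0, 0.606, 0.796, -0.0]
contact_force: [-6.4, 1.0, 14.9]
gripper_width: 0.28
grasp_force: 60.6
```

Run:
```python
from h import *
grab('scene','s7'); grab('side','d7'); rel([.468,-.025,.094]); s=manip.state(); print(s['tool_rot'],s['ft_torque'],s['contact_force'],s['joint_vel'].round(4))
r=lambda n,a,b,c,d,s:cv2.resize(load(n)['img'][a:b,c:d],s,interpolation=cv2.INTER_CUBIC)
cv2.imwrite('pics/c8.png',np.hstack([r('s7',160,230,280,350,(400,400)),r('d7',200,280,195,275,(400,400))]))
```

```text
t 23.17 pos [ 0.4688 -0.0255  0.0941] F [-5.4  1.4 14.3] yaw_y 15.46 tilt [-1.e-04 -2.e-04 -1.e+00]
delta tool cm [ 0.07 -0.06  0.01]
[ 2.02032610e-05  6.05605558e-01  7.95764975e-01 -1.11681579e-04] [ 0.18097915  1.07790559 -0.04368831] [-5.39652464  1.41393185 14.26294931] [-0.0016 -0.0007  0.001   0.0013  0.0002  0.0003]
```

View pics/c8.png

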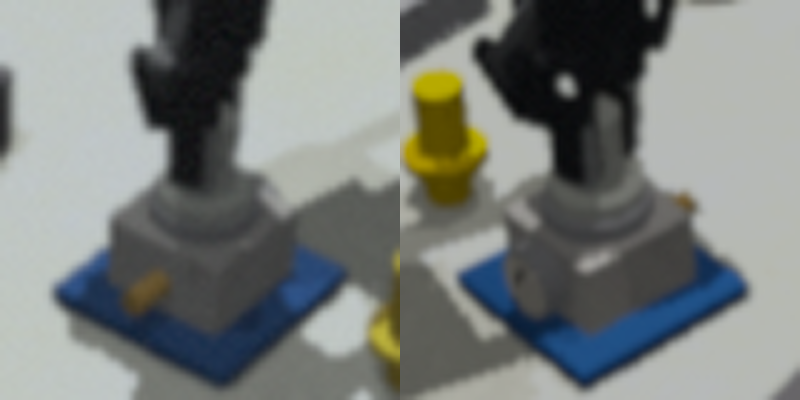

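Both views show the flange flush on the rim. The push is steady at about 14.5 N and the tool is vertical, so I'm handing in.

```bash
python3 -c "
from plant import manip
print(manip.job_done())"
```

```text
the job is handed in; nothing more can be done
None
```

The job is handed in: the old stopper stands upright in the tray, and the new one is held flush on the port's rim with about 14.5 N of push, plus a steady side load of about 5 N; no verdict was returned.

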